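Third hand: hold a power board against the sprung stop of a soldering jig

ROBOT

A 6-joint arm with a two-finger parallel gripper is mounted at the origin on the work surface. World frame = base frame: x ahead of the robot, y to its left, z up, the work surface at z = 0. Lengths are in mm, angles in rad, forces in N, time in s.
With the tool pointing down it reaches from about 375 to 750 mm from the base axis. Payload 9 kg.
Tool frame: the origin (TCP) lies at the very end of the fingers, on their centre line; the grasp point (between the pads) lies 19 mm behind it; z points along the fingers, y is the line along which they close (so a half turn about z gives the same grasp; the last joint's range is limited). The gripper opens to 85 mm and grips with 20 to 120 N. Pads are 22 mm wide; open, the fingers measure 114 mm over their backs; the gripper's body (76 mm by 85 mm) begins 54 mm behind the grasp point. The pads swing forward as they close: fully open they stand 13 mm farther back than shut.
Start: joints at [-1.493, 0.104, 0.097, 1.564, 0, 1.353], TCP at [174.913, -573.971, 231.331] pointing down, gripper open.
Joint ranges: [-2.99, 2.99], [-0.84, 1.86], [-1.1, 1.16], [-1.84, 2.11], [-1.51, 1.56], [-3.14, 3.14]. Speed limits (rad/s): [2.22, 2.22, 2.57, 3.14, 3.14, 3.14].

INTERFACE

Orientations are given as a unit quaternion [x, y, z, w].
In Python, from cell import arm gives the robot as it stands.
- The arm moves only by the tool step_arm, never from a script. Its argument "deltas" is a list of rows, each an object of numbers: "dx", "dy", "dz": the shift along the tool's x, y, z in mm; "spin": the turn about the tool's z in degrees; "grip": the opening, from 0 (shut) to 1 (fully open). A call has 1 to 5 rows; each row shifts and turns the commanded pose from where the row before left it, along the tool's axes as they then stand; what a row does not reach is not made up. A row lasts 1/10 s, in which the tool goes at most 50 mm and 8.59 degrees, less where a joint would pass 70% of its speed; a pose out of reach is approached as far as the arm can. A call is refused whole if a number of a shift passes 50 or a number of a turn 8.59, either way. A call with a gripper value outside its range is refused whole. The fingers move at their own pace and stop on an object; the grip force is fixed at half the most. Time passes only in rows, so rows that do not move let the fingers close. It gives the time, the measured TCP pose, the force, the opening and the grip force at its end, in the units of the state.
- arm.get_obs(): the state, without advancing time (a new reading comes with each control period).
- arm.snapshot(name): name is "scene" or "top"; returns the picture (420x560x3 uint8, blue, green, red); there is no depth.
- arm.camera_params(name): a dict with "fx", "fy", "cx", "cy" (pixels), "cam_to_world" (4x4, takes a point from camera to world coordinates). Camera axes: x right, y down, z forward; pixel columns grow to the right and rows downward; lengths in mm; the calibration is good to about 2 mm. A picture is of the moment at which its call begins. camera_params takes no time and is no camera call.
- arm.close_job(): hands the job in; it is judged then, once.
The state is a dict: "time_s": time; "q": joint angles; "dq": joint speeds; "tau": joint torques, N m; "ee_pos": TCP position; "tool_rot": TCP orientation; "contact_force": force on the tool from outside, world axes, zero at the start; "moment": the same for the moment, N m; "opening": finger opening in mm; "finger_force": force on a finger pad.
Only numpy, scipy, OpenCV 4.12 (cv2) and the standard library are available. Lean on these libraries where they do the work, as an engineer would, in place of code of your own. Each camera call takes 0.05 s, during which the arm holds its last target. There are 200 camera calls.

TASK

Take the power board (the one with the heat sink along its top) out of the rack and lower it upright into the slot of the soldering jig, all the way down to the slot floor, a little short of the stop. Then slide it along the slot gently against the sprung stop and keep pressing steadily with about 10 N, which pushes the stop back a little over half of its travel. Finish while still holding it there, do not let go, so that a colleague can fasten it; leave the spare board and the other things on the bench alone.

Things in the scene. Friction and masses are not known exactly. Their poses are not given: they have to be found in the camera images.
- power_board: Part to hold: upright green board 90 (x) x 6 (y) x 52 mm high (z) with a finned aluminium heat sink 56 x 24 (y) x 22 mm centred on its top edge, 48 to 70 mm above the lower edge. Origin: middle of the lower edge. 0.15 to 0.31 kg. Either end may face the stop. Grip the heat sink across its 24 mm width from above. Starts upright in either slot of the rack.
- spare_board: Bystander: a like green board, 90 x 6 x 52 mm, without a heat sink, standing in the other slot of the rack. Origin: middle of its lower edge, x along its length.
- rack: Fixed black plastic rack, 110 (its x) x 130 (its y) mm, with two open-topped slots along its x, at y = -40 and +40 mm; slot floor 8 mm above the bench, slot walls 18 mm higher (top at 26 mm), slot 8 mm wide. Boards lift straight up out of it. Origin: centre of its underside.
- jig: Fixed soldering jig. Steel base 230 x 90 x 10 mm (x -95 to +135), two aluminium rails forming a slot along x at y = 0, x -85 to +48 mm. Slot 10 mm wide, floor 10 mm above the bench, walls to 24 mm, then 45 degree lead-in lips to about 32 mm opening to about 27 mm. Sprung stop across the +x end, backed by a fixed block 60 mm high. Origin: underside, on the slot's centre line.
- stop_pad: The sprung stop's flat black plate, 8 x 50 x 48 mm high (14 to 62 mm above the bench). Origin: centre of the face that the board's end presses on; it looks to the jig's -x and at rest is at x = +60 mm in the jig's frame. When the board's end just touches it, the board's origin is at x = +15 mm in the jig's frame.
- stop (a joint): How far the stop is pushed back along the jig's +x, in m: 0 at rest, 0.020 at its end. Spring of 0.8 N per mm from zero (0.0125 m = 10 N), friction about 0.2 N.
- spool: Bystander: solder spool, 60 mm diameter, 40 mm high, standing. Origin: centre of underside.
- cleaner_tin: Bystander: tip cleaner tin, 72 mm diameter, about 55 mm high. Origin: centre of underside.
- tweezers: Bystander: tweezers lying flat, 155 mm long along x, about 13 wide, 8 mm high. Origin: about the middle of the underside.

How it is judged (in metres and radians):
On the way:
1. the power board stands in the jig's slot, down on its floor, the stop not yet pressed (z of power_board in the frame of jig between 0.006 and 0.014 m and y of power_board in the frame of jig between -0.004 and 0.004 m and angle between the x axis of power_board and the x axis of jig, either way round below 0.09 rad and angle between power_board's own z axis and vertical below 0.12 rad and value of joint stop below 0.003 m), for 0.1 s.
At the end, for the whole second after the job is handed in: Power board upright in the slot (within 4 mm of slot floor and centre line, 0.09 rad of the slot direction, 0.12 rad of upright), at rest, held by the fingers, pressing the stop with 6 to 14 N (stop 7 to 18 mm back) all through the last second (z of power_board in the frame of jig between 0.006 and 0.014 m and y of power_board in the frame of jig between -0.004 and 0.004 m and angle between the x axis of power_board and the x axis of jig, either way round below 0.09 rad and angle between power_board's own z axis and vertical below 0.12 rad and contact force between power_board and stop_pad between 6 and 14 N and value of joint stop between 0.007 and 0.018 m and contact force between the fingers and power_board above 2 N and linear speed of power_board below 0.01 m/s); the arm keeps its last pose, push and grip.
It fails at once if the board is rammed against the stop (over 30 N) (contact force between power_board and stop_pad above 30 N).
It fails at once if bystander disturbed: spare board moved over 20 mm (distance of spare_board from where it was at the start of the episode above 0.02 m).
It fails at once if bystander disturbed: spool moved over 20 mm (distance of spool from where it was at the start of the episode above 0.02 m).
It fails at once if bystander disturbed: cleaner tin moved over 20 mm (distance of cleaner_tin from where it was at the start of the episode above 0.02 m).
It fails at once if bystander disturbed: tweezers moved over 20 mm (distance of tweezers from where it was at the start of the episode above 0.02 m).
It also fails if it takes over 38 s, if anything falls off the work surface, if the arm or the gripper's body presses on something with over 40 N, if the wrist force passes 120 N, or if a joint passes its speed limit or range.

## Working session

There is one attempt and no reset: what is moved stays moved. The work goes in short steps, Python scripts to look and compute and a tool call to move; the robot and the scene stay as the last step left them, time stands still between calls to the robot, and variables do not carry over. Pictures are saved under pics/ and viewed, at most 10 in all, crops included, and the job is handed in when it is done.

Besides the shell and the picture viewer there is one more tool, called after ">>>" by a JSON object that holds its "name" and its "arguments", one argument or row to a line. step_arm: Moves the arm, as the interface text tells. Its arguments: {"type":"object","properties":{"deltas":{"type":"array"}},"required":["deltas"]}

```bash
mkdir -p pics
python3 - <<'E'
from cell import arm
import cv2
for n in("scene","top"):
    cv2.imwrite(f"pics/{n}0.png",arm.snapshot(n)); p=arm.camera_params(n); print(n,p)
o=arm.get_obs(); print(o)
E
```

```text
scene {'fx': 434.655292877779, 'fy': 434.655292877779, 'cx': 276.003523381584, 'cy': 207.12213363103564, 'cam_to_world': array([[-6.64500528e-01,  3.82573833e-01, -6.41931703e-01,
         1.22071450e+03],
       [ 7.46904658e-01,  3.67520334e-01, -5.54131966e-01,
         4.42498643e+02],
       [ 2.39265637e-02, -8.47682763e-01, -5.29963634e-01,
         5.78764166e+02],
       [ 0.00000000e+00,  0.00000000e+00,  0.00000000e+00,
         1.00000000e+00]])}
top {'fx': 516.7995070285684, 'fy': 516.7995070285684, 'cx': 277.44387650638646, 'cy': 209.50778423379788, 'cam_to_world': array([[-1.79599467e-02, -9.87193431e-01,  1.58513631e-01,
         3.89323278e+02],
       [-9.99692444e-01,  2.04418837e-02,  1.40408761e-02,
        -1.08513672e+02],
       [-1.71013779e-02, -1.58212705e-01, -9.87256949e-01,
         1.30681042e+03],
       [ 0.00000000e+00,  0.00000000e+00,  0.00000000e+00,
         1.00000000e+00]])}
{'time_s': 0.1, 'q': array([-1.49268667e+00,  1.04630812e-01,  9.65589076e-02,  1.56389064e+00,
       -3.13869534e-06,  1.35310151e+00]), 'dq': array([ 0.0001667 , -0.00040965,  0.0037573 , -0.00091464,  0.00197536,
        0.0001779 ]), 'tau': array([ 5.76908060e-03, -5.58207929e+01,  5.04718101e+01,  1.31260324e-02,
       -3.46449078e-04, -1.70438562e-05]), 'ee_pos': array([ 174.89372724, -573.64193947,  230.6117497 ]), 'tool_rot': array([ 9.89082220e-01,  1.47363573e-01,  3.90980432e-05, -5.81797703e-04]), 'contact_force': array([ 0.56689891, -0.16159712, -0.29412422]), 'moment': array([-0.027554  ,  0.02970037, -0.0254648 ]), 'finger_force': 0.0, 'opening': 85.71932843419444}
```

View pics/top0.png

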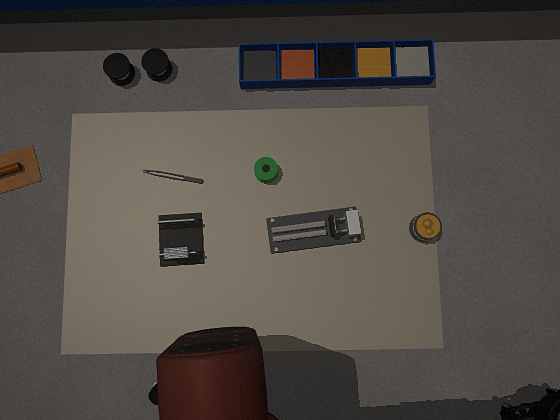

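View pics/scene0.png

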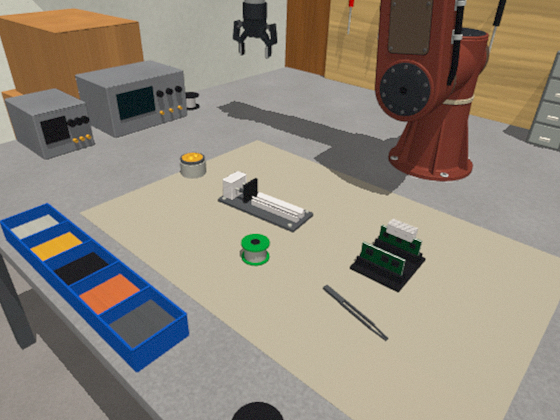

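The top view shows the power board's heat sink near (174,253) in the rack's near slot, the spare board near (181,222), and the jig from (268,235) to (362,222) with its stop on the right (-y). I'll enlarge the crops for accurate pixels.

Run:
```python
import cv2,numpy as np
t=cv2.imread("pics/top0.png")
a=cv2.resize(t[205:275,150:215],None,fx=6,fy=6,interpolation=cv2.INTER_CUBIC)
b=cv2.resize(t[200:260,260:370],None,fx=7,fy=7,interpolation=cv2.INTER_CUBIC)
cv2.imwrite("pics/a.png",cv2.convertScaleAbs(a,alpha=1.6,beta=20));cv2.imwrite("pics/b.png",cv2.convertScaleAbs(b,alpha=1.6,beta=20))
```

```text
(no output)
```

View pics/a.png

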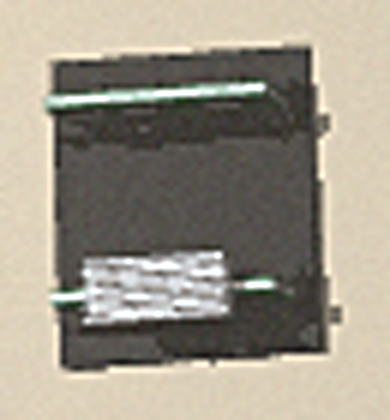

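View pics/b.png

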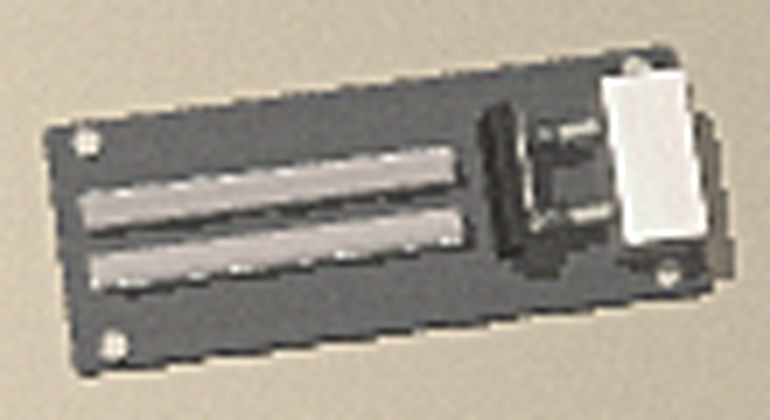

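Crop a (x6): heat sink corners are at (82,260), (221,251), (229,316), (84,325) and the board ends at (50,298), (275,285). Crop b (x7): jig base corners are at (45,130), (675,45), (712,290), (82,375) and the slot midline runs from (88,245) to (461,196).

```bash
cat > h.py <<'E'
from cell import arm
import numpy as np
from scipy.optimize import least_squares
def ray(n,uv,z):
    p=arm.camera_params(n);T=p["cam_to_world"]
    d=T[:3,:3]@np.array([(uv[0]-p["cx"])/p["fx"],(uv[1]-p["cy"])/p["fy"],1])
    return (T[:3,3]+d*(z-T[2,3])/d[2])[:2]
A=lambda u,v:((u+.5)/6-.5+150,(v+.5)/6-.5+205)
B=lambda u,v:((u+.5)/7-.5+260,(v+.5)/7-.5+200)
def fit(L,W):
    def f(p):
        c,s=np.cos(p[2]),np.sin(p[2]);return (L@np.array([[c,s],[-s,c]])+p[:2]-W).ravel()
    r=least_squares(f,[450,0,-1.5]);return r.x,r.fun.reshape(-1,2)
E
python3 - <<'E'
from h import *
np.set_printoptions(precision=2,suppress=True)
J=[(45,130),(675,45),(712,290),(82,375)]
W=np.array([ray("top",B(*c),10) for c in J])
print("jig",*fit(np.array([[-95,45],[135,45],[135,-45],[-95,-45.]]),W))
for z in(24,32): 
  a=ray("top",B(88,245),z);b=ray("top",B(461,196),z);print("slot",z,a,b,np.arctan2(*(b-a)[::-1]),np.linalg.norm(b-a))
H=[(82,260),(221,251),(229,316),(84,325)]
W=np.array([ray("top",A(*c),78) for c in H])
print("sink",*fit(np.array([[-28,12],[28,12],[28,-12],[-28,-12.]]),W))
a=ray("top",A(50,298),60);b=ray("top",A(275,285),60);print("board",(a+b)/2,b-a,np.arctan2(*(b-a)[::-1]),np.linalg.norm(b-a))
a=ray("top",A(48,103),60);b=ray("top",A(267,88),60);print("spare",(a+b)/2,np.arctan2(*(b-a)[::-1]),np.linalg.norm(b-a))
R=[(52,62),(312,47),(328,350),(62,368)]
W=np.array([ray("top",A(*c),8) for c in R])
print("rack",*fit(np.array([[-55,65],[55,65],[55,-65],[-55,-65.]]),W))
p,_=fit(np.array([[-55,65],[55,65],[55,-65],[-55,-65.]]),W)
c,s=np.cos(p[2]),np.sin(p[2]);print("near slot",p[:2]-40*np.array([-s,c]))
o=arm.get_obs();from scipy.spatial.transform import Rotation as Ro
print(Ro.from_quat(o["tool_rot"]).as_matrix())
E
```

```text
jig [ 542.33 -160.62   -1.46] [[ 0.11 -0.41]
 [ 0.18  0.05]
 [ 0.07 -0.83]
 [-0.35  1.19]]
slot 24 [532.24 -75.9 ] [ 547.15 -209.22] -1.45937996977105 134.15076148947222
slot 32 [531.34 -76.11] [ 546.17 -208.6 ] -1.4593799697710494 133.3141561154337
sink [487.67 154.53  -1.52] [[-1.14 -0.33]
 [-0.76 -0.78]
 [ 1.16  1.43]
 [ 0.74 -0.32]]
board [487.61 154.93] [  3.49 -90.95] -1.5324627439234462 91.01577177707331
spare [567.45 158.01] -1.5221919307222498 89.51746830485625
rack [527.74 155.41  -1.52] [[-0.24 -0.76]
 [ 1.03  0.18]
 [-0.37  1.14]
 [-0.41 -0.57]]
near slot [487.79 153.43]
[[ 0.96  0.29 -0.  ]
 [ 0.29 -0.96  0.  ]
 [ 0.   -0.   -1.  ]]
```

>>> {"name": "step_arm", "arguments": {
  "deltas": [
    {"spin": -8.4,"grip": 0.8},
    {"spin": -8.4,"grip": 0.8},
    {"spin": -8.4,"grip": 0.8},
    {"spin": -8.4,"grip": 0.8},
    {"spin": -8.4,"grip": 0.8}
  ]
}}

```text
invalid input at $.deltas[0]: expected keys dx, dy, dz, spin, grip
```

>>> {"name": "step_arm", "arguments": {
  "deltas": [
    {"spin": -8.4,"grip": 0.8},
    {"spin": -8.4,"grip": 0.8},
    {"spin": -8.4,"grip": 0.8},
    {"spin": -8.4,"grip": 0.8},
    {"spin": -0.3,"grip": 0.8}
  ]
}}

```text
invalid input at $.deltas[0]: expected keys dx, dy, dz, spin, grip
```

>>> {"name": "step_arm", "arguments": {
  "deltas": [
    {"dx": 30,"dy": 40,"grip": 0.8},
    {"dx": 30,"dy": 40,"grip": 0.8},
    {"dx": 30,"dy": 40,"grip": 0.8},
    {"dx": 30,"dy": 40,"grip": 0.8},
    {"dx": 30,"dy": 40,"grip": 0.8}
  ]
}}

```text
invalid input at $.deltas[0]: expected keys dx, dy, dz, spin, grip
```

>>> {"name": "step_arm", "arguments": {
  "deltas": [
    {"dx": 40,"dy": 20,"grip": 0.8},
    {"dx": 40,"dy": 20,"grip": 0.8},
    {"dx": 40,"dy": 20,"grip": 0.8},
    {"dx": 40,"dy": 20,"grip": 0.8},
    {"dx": 40,"dy": 20,"grip": 0.8}
  ]
}}

```text
invalid input at $.deltas[0]: expected keys dx, dy, dz, spin, grip
```

All keys are required in every row.

>>> {"name": "step_arm", "arguments": {
  "deltas": [
    {"dx": 0,"dy": 0,"dz": 0,"spin": -8.4,"grip": 0.8},
    {"dx": 0,"dy": 0,"dz": 0,"spin": -8.4,"grip": 0.8},
    {"dx": 0,"dy": 0,"dz": 0,"spin": -8.4,"grip": 0.8},
    {"dx": 0,"dy": 0,"dz": 0,"spin": -8.4,"grip": 0.8},
    {"dx": 0,"dy": 0,"dz": 0,"spin": -8.4,"grip": 0.8}
  ]
}}

```text
time_s: 0.6
ee_pos: [174.9, -573.8, 230.9]
tool_rot: [0.869, 0.495, 0.0, -0.0]
contact_force: [0.2, -0.1, 0.0]
opening: 68.5
finger_force: 0.0
```

>>> {"name": "step_arm", "arguments": {
  "deltas": [
    {"dx": 0,"dy": 0,"dz": 0,"spin": -8.4,"grip": 0.8},
    {"dx": 0,"dy": 0,"dz": 0,"spin": -8.4,"grip": 0.8},
    {"dx": 0,"dy": 0,"dz": 0,"spin": -8.4,"grip": 0.8},
    {"dx": 0,"dy": 0,"dz": 0,"spin": -8.4,"grip": 0.8},
    {"dx": 0,"dy": 0,"dz": 0,"spin": -0.3,"grip": 0.8}
  ]
}}

```text
time_s: 1.1
ee_pos: [174.9, -573.8, 230.9]
tool_rot: [0.688, 0.725, 0.0, -0.0]
contact_force: [1.0, -1.6, 0.2]
opening: 68.3
finger_force: 0.0
```

>>> {"name": "step_arm", "arguments": {
  "deltas": [
    {"dx": 30,"dy": 40,"dz": 0,"spin": 0,"grip": 0.8},
    {"dx": 30,"dy": 40,"dz": 0,"spin": 0,"grip": 0.8},
    {"dx": 30,"dy": 40,"dz": 0,"spin": 0,"grip": 0.8},
    {"dx": 30,"dy": 40,"dz": 0,"spin": 0,"grip": 0.8},
    {"dx": 30,"dy": 40,"dz": 0,"spin": 0,"grip": 0.8}
  ]
}}

```text
time_s: 1.6
ee_pos: [368.4, -412.7, 231.2]
tool_rot: [0.691, 0.723, -0.0, 0.0]
contact_force: [0.6, -1.0, -0.1]
opening: 67.8
finger_force: 0.0
```

>>> {"name": "step_arm", "arguments": {
  "deltas": [
    {"dx": 40,"dy": 20,"dz": 0,"spin": 0,"grip": 0.8},
    {"dx": 40,"dy": 20,"dz": 0,"spin": 0,"grip": 0.8},
    {"dx": 40,"dy": 20,"dz": 0,"spin": 0,"grip": 0.8},
    {"dx": 40,"dy": 20,"dz": 0,"spin": 0,"grip": 0.8},
    {"dx": 40,"dy": 20,"dz": 0,"spin": 0,"grip": 0.8}
  ]
}}

```text
time_s: 2.1
ee_pos: [457.5, -207.7, 231.2]
tool_rot: [0.691, 0.723, -0.0, 0.0]
contact_force: [0.2, -0.0, -0.6]
opening: 68.1
finger_force: 0.0
```

>>> {"name": "step_arm", "arguments": {
  "deltas": [
    {"dx": 40,"dy": 2,"dz": 0,"spin": 0,"grip": 0.8},
    {"dx": 40,"dy": 2,"dz": 0,"spin": 0,"grip": 0.8},
    {"dx": 40,"dy": 2,"dz": 0,"spin": 0,"grip": 0.8},
    {"dx": 40,"dy": 2,"dz": 0,"spin": 0,"grip": 0.8},
    {"dx": 40,"dy": 2,"dz": 0,"spin": 0,"grip": 0.8}
  ]
}}

```text
time_s: 2.6
ee_pos: [456.8, -7.7, 231.2]
tool_rot: [0.691, 0.723, 0.0, 0.0]
contact_force: [0.7, -0.5, -0.6]
opening: 68.4
finger_force: 0.0
```

>>> {"name": "step_arm", "arguments": {
  "deltas": [
    {"dx": 40,"dy": 2,"dz": 0,"spin": 0,"grip": 0.8},
    {"dx": 40,"dy": 2,"dz": 0,"spin": 0,"grip": 0.8},
    {"dx": 40,"dy": 2,"dz": 0,"spin": 0,"grip": 0.8},
    {"dx": 40,"dy": 2,"dz": 0,"spin": 0,"grip": 0.8},
    {"dx": 0,"dy": 0,"dz": 0,"spin": 0,"grip": 0.8}
  ]
}}

```text
time_s: 3.1
ee_pos: [456.5, 154.8, 231.1]
tool_rot: [0.689, 0.725, 0.0, -0.0]
contact_force: [0.2, -0.3, -0.1]
opening: 68.4
finger_force: 0.0
```

>>> {"name": "step_arm", "arguments": {
  "deltas": [
    {"dx": -1.8,"dy": 31.2,"dz": 0,"spin": 0,"grip": 0.7},
    {"dx": 0,"dy": 0,"dz": 40,"spin": 0,"grip": 0.7},
    {"dx": 0,"dy": 0,"dz": 40,"spin": 0,"grip": 0.7},
    {"dx": 0,"dy": 0,"dz": 20,"spin": 0,"grip": 0.7},
    {"dx": 0,"dy": 0,"dz": 0,"spin": 0,"grip": 0.7}
  ]
}}

```text
time_s: 3.6
ee_pos: [486.3, 150.1, 127.8]
tool_rot: [0.691, 0.723, -0.002, -0.002]
contact_force: [0.2, 0.1, 0.8]
opening: 60.4
finger_force: 0.0
```

Run:
```python
from cell import arm
import cv2,numpy as np
s=arm.snapshot("scene");t=arm.snapshot("top")
a=cv2.resize(s[130:300,330:460],(460,600));b=cv2.resize(t[190:300,140:200],(327,600))
cv2.imwrite("pics/c.png",cv2.convertScaleAbs(np.hstack([a,b]),alpha=1.5,beta=20)); print(arm.get_obs()["ee_pos"])
```

```text
[488.57380374 150.34558043 131.91041307]
```

View pics/c.png

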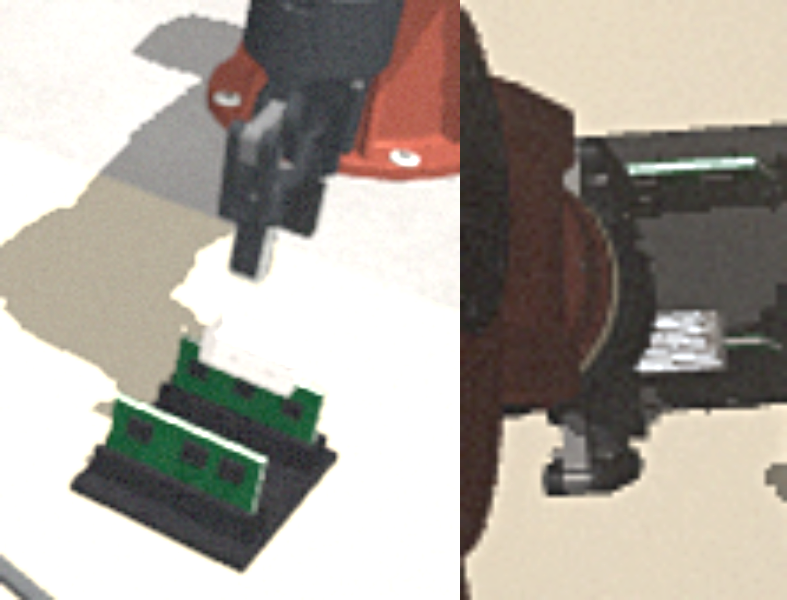

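The gripper is above the sink, with its fingers straddling it. It stands 4 mm short in y, so I'll correct that and descend.

>>> {"name": "step_arm", "arguments": {
  "deltas": [
    {"dx": 4.2,"dy": -0.7,"dz": 15,"spin": 0,"grip": 0.7},
    {"dx": 0,"dy": 0,"dz": 20,"spin": 0,"grip": 0.7},
    {"dx": 0,"dy": 0,"dz": 20,"spin": 0,"grip": 0.7},
    {"dx": 0,"dy": 0,"dz": 20,"spin": 0,"grip": 0.7},
    {"dx": 0,"dy": 0,"dz": 9,"spin": 0,"grip": 0.7}
  ]
}}

```text
time_s: 4.2
ee_pos: [487.1, 155.0, 46.0]
tool_rot: [0.69, 0.724, -0.0, -0.0]
contact_force: [0.4, -0.9, -0.5]
opening: 59.9
finger_force: 0.0
```

>>> {"name": "step_arm", "arguments": {
  "deltas": [
    {"dx": 0,"dy": 0,"dz": 0,"spin": 0,"grip": 0.6},
    {"dx": 0,"dy": 0,"dz": 0,"spin": 0,"grip": 0.5},
    {"dx": 0,"dy": 0,"dz": 0,"spin": 0,"grip": 0.4}
  ]
}}

```text
time_s: 4.5
ee_pos: [488.5, 154.9, 48.6]
tool_rot: [0.689, 0.724, 0.001, 0.001]
contact_force: [0.1, 0.3, 0.1]
opening: 34.3
finger_force: 0.0
```

>>> {"name": "step_arm", "arguments": {
  "deltas": [
    {"dx": 0,"dy": 0,"dz": 0,"spin": 0,"grip": 0.34},
    {"dx": 0,"dy": 0,"dz": 0,"spin": 0,"grip": 0.28},
    {"dx": 0,"dy": 0,"dz": 0,"spin": 0,"grip": 0.2},
    {"dx": 0,"dy": 0,"dz": 0,"spin": 0,"grip": 0.0},
    {"dx": 0,"dy": 0,"dz": 0,"spin": 0,"grip": 0.0}
  ]
}}

```text
time_s: 5.0
ee_pos: [488.5, 154.9, 48.2]
tool_rot: [0.689, 0.724, 0.001, 0.001]
contact_force: [1.1, -0.2, 5.5]
opening: 23.2
finger_force: 59.5
```

>>> {"name": "step_arm", "arguments": {
  "deltas": [
    {"dx": 0,"dy": 0,"dz": 0,"spin": 0,"grip": 0.0},
    {"dx": 0,"dy": 0,"dz": 0,"spin": 0,"grip": 0.0}
  ]
}}

```text
time_s: 5.2
ee_pos: [488.5, 154.9, 48.2]
tool_rot: [0.689, 0.724, 0.001, 0.001]
contact_force: [0.8, 0.5, 5.9]
opening: 23.2
finger_force: 59.5
```

>>> {"name": "step_arm", "arguments": {
  "deltas": [
    {"dx": 0,"dy": 0,"dz": -6,"spin": 0,"grip": 0.0},
    {"dx": 0,"dy": 0,"dz": -12,"spin": 0,"grip": 0.0},
    {"dx": 0,"dy": 0,"dz": -20,"spin": 0,"grip": 0.0},
    {"dx": 0,"dy": 0,"dz": -20,"spin": 0,"grip": 0.0},
    {"dx": 0,"dy": 0,"dz": -12,"spin": 0,"grip": 0.0}
  ]
}}

```text
time_s: 5.7
ee_pos: [487.6, 154.8, 118.7]
tool_rot: [0.689, 0.724, 0.0, 0.0]
contact_force: [0.3, -0.9, -1.6]
opening: 23.1
finger_force: 60.1
```

>>> {"name": "step_arm", "arguments": {
  "deltas": [
    {"dx": 0,"dy": 0,"dz": 0,"spin": 0,"grip": 0.0},
    {"dx": 0,"dy": 0,"dz": 0,"spin": 0,"grip": 0.0}
  ]
}}

```text
time_s: 5.9
ee_pos: [487.2, 154.8, 116.6]
tool_rot: [0.689, 0.724, -0.0, -0.0]
contact_force: [-0.4, -0.0, -2.6]
opening: 23.4
finger_force: 60.1
```

Run:
```python
from cell import arm
import cv2,numpy as np
s=arm.snapshot("scene");t=arm.snapshot("top")
a=cv2.resize(s[130:300,330:460],(460,600))
cv2.imwrite("pics/d.png",cv2.convertScaleAbs(a,alpha=1.5,beta=20)); cv2.imwrite("pics/d_top.png",t)
o=arm.get_obs();print(o["ee_pos"],o["tool_rot"],o["contact_force"],o["q"])
```

```text
[486.83832198 154.78895138 115.9860063 ] [ 6.89330281e-01  7.24446564e-01 -7.36544194e-04 -6.30505386e-04] [-0.73936683 -0.48249478 -2.74424567] [ 5.14039251e-02 -1.57082987e-01 -3.68926372e-01  1.36088954e+00
 -9.85460305e-05  1.57253330e+00]
```

View pics/d.png

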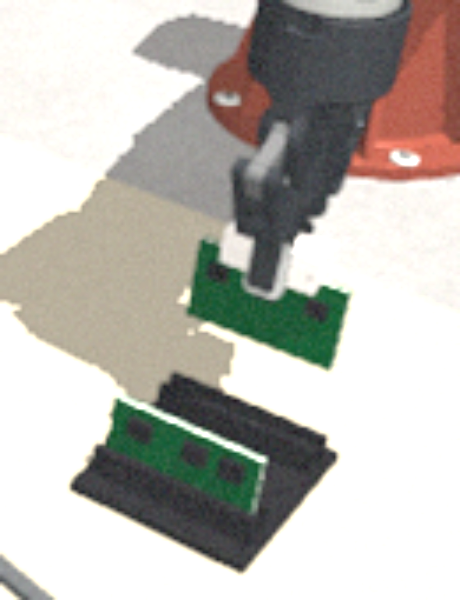

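The board is held upright and clear of the rack, and the spare is untouched. Next I'll carry it over the jig slot.

>>> {"name": "step_arm", "arguments": {
  "deltas": [
    {"dx": 0,"dy": 0,"dz": 0,"spin": -3.5,"grip": 0.0},
    {"dx": -15,"dy": 2,"dz": 0,"spin": 0,"grip": 0.0},
    {"dx": -30,"dy": 2,"dz": 0,"spin": 0,"grip": 0.0},
    {"dx": -35,"dy": 2,"dz": 0,"spin": 0,"grip": 0.0},
    {"dx": -35,"dy": 2,"dz": 0,"spin": 0,"grip": 0.0}
  ]
}}

```text
time_s: 6.5
ee_pos: [508.0, 39.7, 116.5]
tool_rot: [0.667, 0.745, -0.0, -0.0]
contact_force: [1.0, -0.3, -1.7]
opening: 23.0
finger_force: 60.1
```

>>> {"name": "step_arm", "arguments": {
  "deltas": [
    {"dx": -35,"dy": 2,"dz": 0,"spin": 0,"grip": 0.0},
    {"dx": -35,"dy": 2,"dz": 0,"spin": 0,"grip": 0.0},
    {"dx": -35,"dy": 2,"dz": 0,"spin": 0,"grip": 0.0},
    {"dx": -35,"dy": 2,"dz": 0,"spin": 0,"grip": 0.0},
    {"dx": -30,"dy": 2,"dz": 0,"spin": 0,"grip": 0.0}
  ]
}}

```text
time_s: 7.0
ee_pos: [536.5, -129.0, 116.5]
tool_rot: [0.668, 0.744, -0.0, -0.0]
contact_force: [0.4, 0.4, -2.2]
opening: 23.4
finger_force: 60.1
```

>>> {"name": "step_arm", "arguments": {
  "deltas": [
    {"dx": -20,"dy": 2,"dz": 0,"spin": 0,"grip": 0.0},
    {"dx": -10,"dy": 0,"dz": 0,"spin": 0,"grip": 0.0},
    {"dx": 0,"dy": 0,"dz": 0,"spin": 0,"grip": 0.0},
    {"dx": 0,"dy": 0,"dz": 0,"spin": 0,"grip": 0.0}
  ]
}}

```text
time_s: 7.4
ee_pos: [542.0, -155.1, 117.1]
tool_rot: [0.667, 0.745, 0.0, -0.0]
contact_force: [0.0, 1.0, -1.7]
opening: 23.1
finger_force: 60.1
```

```bash
cat >> h.py <<'E'
def st():
    o=arm.get_obs();q=o["tool_rot"];yaw=2*np.arctan2(q[1],q[0])-np.pi/2
    J=np.array([542.1,-160.6]);a=-1.4596;c,s=np.cos(a),np.sin(a);d=o["ee_pos"][:2]-J
    R=np.array([[c,s],[-s,c]])
    np.set_printoptions(precision=2,suppress=True)
    print("jig xy",R@d,"z",o["ee_pos"][2],"yaw err deg",np.degrees(yaw-np.pi/2-a),"F jig",R@o["contact_force"][:2],o["contact_force"][2],o["moment"],o["time_s"])
E
python3 - <<'E'
from h import *
import cv2
st()
s=arm.snapshot("scene");t=arm.snapshot("top")
a=cv2.resize(s[110:240,190:330],(440,409));b=cv2.resize(t[190:270,255:375],(360,240));b=cv2.copyMakeBorder(b,0,169,0,0,0)
cv2.imwrite("pics/e.png",cv2.convertScaleAbs(np.hstack([a,b]),alpha=1.5,beta=20))
E
```

```text
jig xy [-5.46  0.56] z 117.08206179692868 yaw err deg -0.008555013957086284 F jig [-0.98  0.13] -1.7365397762230368 [0.04 0.03 0.03] 7.4
```

View pics/e.png

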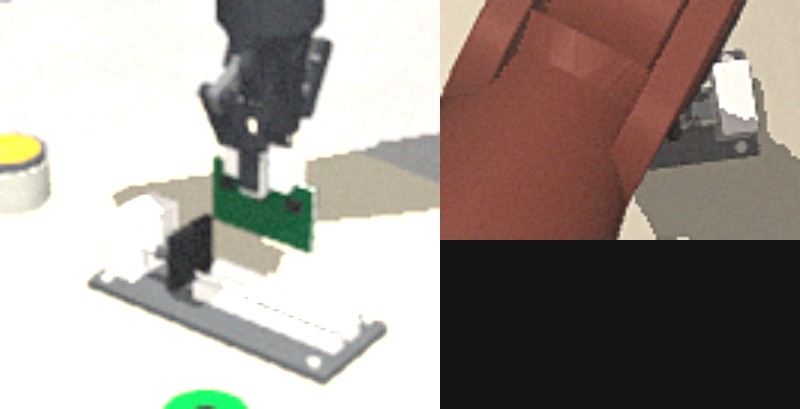

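Board is over the slot, aligned, with its end about 20 mm short of the black stop plate. Lowering it, slowly through the lips.

>>> {"name": "step_arm", "arguments": {
  "deltas": [
    {"dx": -4,"dy": -0.5,"dz": 10,"spin": 0,"grip": 0.0},
    {"dx": 0,"dy": 0,"dz": 14,"spin": 0,"grip": 0.0},
    {"dx": 0,"dy": 0,"dz": 10,"spin": 0,"grip": 0.0},
    {"dx": 0,"dy": 0,"dz": 3,"spin": 0,"grip": 0.0},
    {"dx": 0,"dy": 0,"dz": 0,"spin": 0,"grip": 0.0}
  ]
}}

```text
time_s: 8.0
ee_pos: [541.6, -159.6, 79.2]
tool_rot: [0.667, 0.745, -0.0, -0.001]
contact_force: [0.9, -0.6, -2.5]
opening: 23.4
finger_force: 60.0
```

>>> {"name": "step_arm", "arguments": {
  "deltas": [
    {"dx": 0,"dy": 0,"dz": 4,"spin": 0,"grip": 0.0},
    {"dx": 0,"dy": 0,"dz": 4,"spin": 0,"grip": 0.0},
    {"dx": 0,"dy": 0,"dz": 4,"spin": 0,"grip": 0.0},
    {"dx": 0,"dy": 0,"dz": 0,"spin": 0,"grip": 0.0},
    {"dx": 0,"dy": 0,"dz": 0,"spin": 0,"grip": 0.0}
  ]
}}

```text
time_s: 8.5
ee_pos: [542.2, -160.0, 68.3]
tool_rot: [0.667, 0.745, -0.0, -0.0]
contact_force: [-1.2, -0.2, -1.8]
opening: 23.1
finger_force: 60.0
```

```bash
python3 -c "
from h import *
st()"
```

```text
jig xy [-0.56  0.16] z 68.25601436054872 yaw err deg -0.024495460978958817 F jig [ 0.03 -1.24] -1.805860940488341 [-0.03  0.03  0.03] 8.5
```

>>> {"name": "step_arm", "arguments": {
  "deltas": [
    {"dx": 0,"dy": 0,"dz": 4,"spin": 0,"grip": 0.0},
    {"dx": 0,"dy": 0,"dz": 4,"spin": 0,"grip": 0.0},
    {"dx": 0,"dy": 0,"dz": 0,"spin": 0,"grip": 0.0},
    {"dx": 0,"dy": 0,"dz": 0,"spin": 0,"grip": 0.0}
  ]
}}

```text
time_s: 8.9
ee_pos: [542.1, -160.0, 60.1]
tool_rot: [0.667, 0.745, -0.0, -0.0]
contact_force: [0.6, -0.1, -2.0]
opening: 23.2
finger_force: 60.0
```

>>> {"name": "step_arm", "arguments": {
  "deltas": [
    {"dx": 0,"dy": 0,"dz": 3,"spin": 0,"grip": 0.0},
    {"dx": 0,"dy": 0,"dz": 3,"spin": 0,"grip": 0.0},
    {"dx": 0,"dy": 0,"dz": 2,"spin": 0,"grip": 0.0},
    {"dx": 0,"dy": 0,"dz": 0,"spin": 0,"grip": 0.0},
    {"dx": 0,"dy": 0,"dz": 0,"spin": 0,"grip": 0.0}
  ]
}}

```text
time_s: 9.4
ee_pos: [542.2, -160.0, 52.3]
tool_rot: [0.667, 0.745, -0.0, -0.0]
contact_force: [-0.0, -0.2, -1.9]
opening: 23.4
finger_force: 60.0
```

```bash
python3 -c "
from h import *
st()"
```

```text
jig xy [-0.54  0.17] z 52.263640452883756 yaw err deg -0.023891552036398186 F jig [ 0.21 -0.05] -1.8558542518182182 [ 0.02  0.03 -0.03] 9.4
```

>>> {"name": "step_arm", "arguments": {
  "deltas": [
    {"dx": 0,"dy": 0,"dz": 1.5,"spin": 0,"grip": 0.0},
    {"dx": 0,"dy": 0,"dz": 0.5,"spin": 0,"grip": 0.0},
    {"dx": 0,"dy": 0,"dz": 0,"spin": 0,"grip": 0.0},
    {"dx": 0,"dy": 0,"dz": 0,"spin": 0,"grip": 0.0}
  ]
}}

```text
time_s: 9.8
ee_pos: [542.3, -160.1, 50.3]
tool_rot: [0.667, 0.745, -0.0, 0.0]
contact_force: [-0.4, 0.2, -2.2]
opening: 23.0
finger_force: 60.0
```

>>> {"name": "step_arm", "arguments": {
  "deltas": [
    {"dx": 0,"dy": 0,"dz": 0.5,"spin": 0,"grip": 0.0},
    {"dx": 0,"dy": 0,"dz": 0,"spin": 0,"grip": 0.0},
    {"dx": 0,"dy": 0,"dz": 0,"spin": 0,"grip": 0.0}
  ]
}}

```text
time_s: 10.1
ee_pos: [542.4, -160.1, 50.3]
tool_rot: [0.667, 0.745, -0.0, 0.0]
contact_force: [-1.9, 1.6, 5.5]
opening: 23.5
finger_force: 61.0
```

Floor reached at TCP z 50.3, which matches the 10 mm slot floor. I'll ease the vertical load slightly and slide towards the stop.

>>> {"name": "step_arm", "arguments": {
  "deltas": [
    {"dx": 0,"dy": 0,"dz": -0.3,"spin": 0,"grip": 0.0},
    {"dx": -2,"dy": 0,"dz": 0,"spin": 0,"grip": 0.0},
    {"dx": -2,"dy": 0,"dz": 0,"spin": 0,"grip": 0.0},
    {"dx": -2,"dy": 0,"dz": 0,"spin": 0,"grip": 0.0},
    {"dx": 0,"dy": 0,"dz": 0,"spin": 0,"grip": 0.0}
  ]
}}

```text
time_s: 10.6
ee_pos: [543.2, -166.1, 50.3]
tool_rot: [0.667, 0.745, 0.0, 0.0]
contact_force: [0.1, 3.8, 4.9]
opening: 23.0
finger_force: 60.9
```

```bash
python3 -c "
from h import *
st()"
```

```text
jig xy [5.63 0.53] z 50.26962420284917 yaw err deg -0.02247981679022465 F jig [-3.8   0.55] 4.8539740379169665 [0.75 0.05 0.01] 10.6
```

>>> {"name": "step_arm", "arguments": {
  "deltas": [
    {"dx": -2,"dy": 0,"dz": 0,"spin": 0,"grip": 0.0},
    {"dx": -2,"dy": 0,"dz": 0,"spin": 0,"grip": 0.0},
    {"dx": -2,"dy": 0,"dz": 0,"spin": 0,"grip": 0.0},
    {"dx": 0,"dy": 0,"dz": 0,"spin": 0,"grip": 0.0},
    {"dx": 0,"dy": 0,"dz": 0,"spin": 0,"grip": 0.0}
  ]
}}

```text
time_s: 11.1
ee_pos: [543.9, -172.0, 50.3]
tool_rot: [0.667, 0.745, 0.0, 0.0]
contact_force: [0.8, 3.4, 4.9]
opening: 23.4
finger_force: 61.1
```

```bash
python3 -c "
from h import *
st()"
```

```text
jig xy [11.54  0.48] z 50.27729232152803 yaw err deg -0.01808587068893944 F jig [-3.28  1.18] 4.857401696506366 [0.71 0.02 0.04] 11.1
```

>>> {"name": "step_arm", "arguments": {
  "deltas": [
    {"dx": 0,"dy": 0,"dz": -0.3,"spin": 0,"grip": 0.0},
    {"dx": 0,"dy": 0,"dz": 0,"spin": 0,"grip": 0.0},
    {"dx": 0,"dy": 0,"dz": 0,"spin": 0,"grip": 0.0}
  ]
}}

```text
time_s: 11.4
ee_pos: [543.7, -172.2, 50.3]
tool_rot: [0.667, 0.745, -0.0, 0.0]
contact_force: [1.6, 1.5, 0.3]
opening: 23.4
finger_force: 60.4
```

```bash
python3 -c "
from h import *
st()"
```

```text
jig xy [11.68  0.34] z 50.31547361854054 yaw err deg -0.029402447382762743 F jig [-1.27  1.8 ] 0.27092956920400957 [ 0.3  -0.43 -0.01] 11.4
```

>>> {"name": "step_arm", "arguments": {
  "deltas": [
    {"dx": -1,"dy": 0,"dz": 0,"spin": 0,"grip": 0.0},
    {"dx": -1,"dy": 0,"dz": 0,"spin": 0,"grip": 0.0},
    {"dx": -1,"dy": 0,"dz": 0,"spin": 0,"grip": 0.0},
    {"dx": -1,"dy": 0,"dz": 0,"spin": 0,"grip": 0.0},
    {"dx": -1,"dy": 0,"dz": 0,"spin": 0,"grip": 0.0}
  ]
}}

```text
time_s: 11.9
ee_pos: [543.9, -176.7, 50.3]
tool_rot: [0.667, 0.745, 0.0, -0.0]
contact_force: [-1.7, 4.7, 3.9]
opening: 22.8
finger_force: 60.8
```

>>> {"name": "step_arm", "arguments": {
  "deltas": [
    {"dx": -1,"dy": 0,"dz": 0,"spin": 0,"grip": 0.0},
    {"dx": -1,"dy": 0,"dz": 0,"spin": 0,"grip": 0.0},
    {"dx": -1,"dy": 0,"dz": 0,"spin": 0,"grip": 0.0},
    {"dx": 0,"dy": 0,"dz": 0,"spin": 0,"grip": 0.0},
    {"dx": 0,"dy": 0,"dz": 0,"spin": 0,"grip": 0.0}
  ]
}}

```text
time_s: 12.4
ee_pos: [544.2, -179.4, 50.3]
tool_rot: [0.667, 0.745, 0.0, -0.0]
contact_force: [-1.6, 6.9, 3.8]
opening: 22.9
finger_force: 60.9
```

```bash
python3 -c "
from h import *
st()"
```

```text
jig xy [18.92  0.04] z 50.32261536565015 yaw err deg -0.009474214370129436 F jig [-6.99 -0.81] 3.8352392984763437 [ 1.22  0.28 -0.02] 12.4
```

The slope fits the spring at 0.8 N/mm, with contact at about x = 14. I'll push on about 8 mm.

>>> {"name": "step_arm", "arguments": {
  "deltas": [
    {"dx": -1,"dy": 0,"dz": 0,"spin": 0,"grip": 0.0},
    {"dx": -1,"dy": 0,"dz": 0,"spin": 0,"grip": 0.0},
    {"dx": -1,"dy": 0,"dz": 0,"spin": 0,"grip": 0.0},
    {"dx": -1,"dy": 0,"dz": 0,"spin": 0,"grip": 0.0},
    {"dx": 0,"dy": 0,"dz": 0,"spin": 0,"grip": 0.0}
  ]
}}

```text
time_s: 12.9
ee_pos: [544.6, -182.8, 50.3]
tool_rot: [0.667, 0.745, 0.001, -0.001]
contact_force: [-1.9, 9.6, 6.9]
opening: 23.3
finger_force: 61.2
```

>>> {"name": "step_arm", "arguments": {
  "deltas": [
    {"dx": -1,"dy": 0,"dz": 0,"spin": 0,"grip": 0.0},
    {"dx": -1,"dy": 0,"dz": 0,"spin": 0,"grip": 0.0},
    {"dx": -1,"dy": 0,"dz": 0,"spin": 0,"grip": 0.0},
    {"dx": -1,"dy": 0,"dz": 0,"spin": 0,"grip": 0.0},
    {"dx": 0,"dy": 0,"dz": 0,"spin": 0,"grip": 0.0}
  ]
}}

```text
time_s: 13.4
ee_pos: [545.0, -186.2, 50.4]
tool_rot: [0.666, 0.746, 0.001, -0.001]
contact_force: [-2.5, 12.5, 7.6]
opening: 23.2
finger_force: 61.4
```

Run:
```python
from h import *
import cv2
st()
s=arm.snapshot("scene");t=arm.snapshot("top")
a=cv2.resize(s[140:240,200:320],(480,400));b=cv2.resize(t[195:265,310:370],(300,350));b=cv2.copyMakeBorder(b,0,50,0,0,0)
cv2.imwrite("pics/f.png",cv2.convertScaleAbs(np.hstack([a,b]),alpha=1.3,beta=20));st()
```

```text
jig xy [25.73  0.01] z 50.371956318778764 yaw err deg 0.034094934453545965 F jig [-12.74  -1.12] 7.572487769504123 [ 2.39  0.45 -0.02] 13.4
jig xy [25.74  0.01] z 50.35507545571104 yaw err deg 0.03489346772826948 F jig [-11.96  -0.63] 7.398755698018037 [ 2.38  0.48 -0.04] 13.5
```

View pics/f.png

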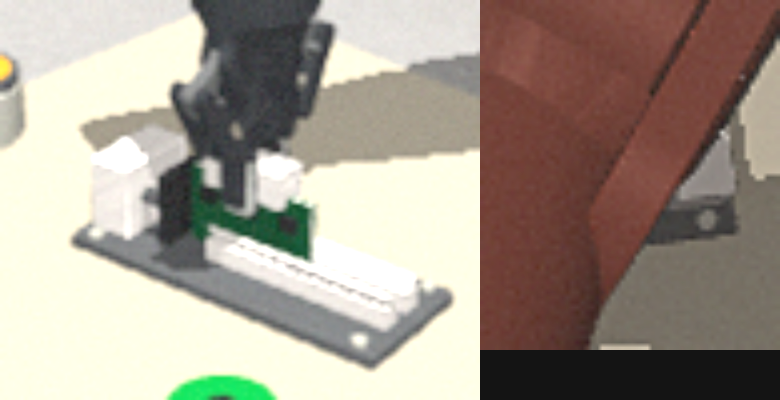

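The picture shows the board seated between the rails with its end pressed on the black plate. The stop estimate is about 8.5 N, so I'll add a little push and ease the floor load.

>>> {"name": "step_arm", "arguments": {
  "deltas": [
    {"dx": -0.8,"dy": 0,"dz": -0.2,"spin": 0,"grip": 0.0},
    {"dx": -0.8,"dy": 0,"dz": -0.2,"spin": 0,"grip": 0.0},
    {"dx": 0,"dy": 0,"dz": 0,"spin": 0,"grip": 0.0},
    {"dx": 0,"dy": 0,"dz": 0,"spin": 0,"grip": 0.0},
    {"dx": 0,"dy": 0,"dz": 0,"spin": 0,"grip": 0.0}
  ]
}}

```text
time_s: 14.0
ee_pos: [545.1, -187.5, 50.4]
tool_rot: [0.666, 0.746, 0.001, -0.001]
contact_force: [-1.3, 12.6, 5.9]
opening: 23.1
finger_force: 61.0
```

>>> {"name": "step_arm", "arguments": {
  "deltas": [
    {"dx": 0,"dy": 0,"dz": 0,"spin": 0,"grip": 0.0},
    {"dx": 0,"dy": 0,"dz": 0,"spin": 0,"grip": 0.0},
    {"dx": 0,"dy": 0,"dz": 0,"spin": 0,"grip": 0.0},
    {"dx": 0,"dy": 0,"dz": 0,"spin": 0,"grip": 0.0},
    {"dx": 0,"dy": 0,"dz": 0,"spin": 0,"grip": 0.0}
  ]
}}

```text
time_s: 14.5
ee_pos: [545.1, -187.6, 50.4]
tool_rot: [0.666, 0.746, 0.001, -0.001]
contact_force: [-2.0, 11.9, 4.9]
opening: 23.1
finger_force: 61.0
```

```bash
python3 -c "
from h import *
st()"
```

```text
jig xy [27.13 -0.03] z 50.4490357240541 yaw err deg 0.04271472003159291 F jig [-12.03  -0.68] 4.896662370236427 [2.44 0.21 0.03] 14.5
```

```bash
python3 -c "
from cell import arm
print(arm.close_job())"
```

```text
the job is handed in; nothing more can be done
None
```

I handed the job in with the power board seated upright on the jig's slot floor, still gripped and pressing the stop with an estimated 10 N (stop about 12 mm back), and nothing else on the bench touched as far as I could see; no verdict came back.

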